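Gauge the opening of the specimen-block holder

TASK

Find out how wide the gap of the specimen-block holder is, between the fixed jaw and the mounted jaw block, by trying the gauges in it one after the other, the thinnest first and each then the next thicker, every one lowered upright to the floor of the gap. Stand each gauge that is loose upright back in a bay of the gauge rack, and leave the one that just fits standing in the gap, fully down and wholly between the jaws, with the other gauges in the rack; do not tip any gauge over and leave the petri dish and the vial alone.

Things in the scene. Friction and masses are not known exactly. Their poses are not given: they have to be found in the camera images.
- holder: specimen-block holder, fixed: dark base plate 70 (x) by 150 (y) by 10 mm high carrying, from -y to +y, an end wall, the mounted jaw block, the GAP, the fixed jaw (the middle one of the three blocks) and the parked spare jaw block. Origin: centre of the plate's underside, z up. Gap floor at z = 10 mm; jaw tops at z = 35 mm; jaws span x = -30 to 30 mm.
- gap_face (a point): point on the gap's floor at the foot of the fixed jaw's face, mid-length; 11.8 mm to -y and 10 mm up from the holder's origin, axes as the holder's. The gap runs from it to -y, open above and at both x ends, upper edges rounded 4 mm. The right gauge has about 1 mm play along y, the next thinner about 6 mm, the next thicker does not enter. 10 and 25 mm are never right.
- gauge_rack: grey open tray, fixed, 52 (x) by 196 (y) by 23 mm high; floor and walls 4 mm thick; three cross walls make four bays in a row along y, centred about y = -72, -24, 24, 72 mm, each about 44 mm square. Origin: centre of its underside, z up.
- jaw_p: fixed aluminium jaw block, one of two, each 60 mm long (x), 25 mm high, of different thickness (which is thicker is not told). Origin: underside, middle of its back face; its thickness runs from there to +y. The one with its origin at y = -63 mm of the holder is mounted and bounds the gap; the other is a spare parked at the +y end.
- jaw_q: fixed aluminium jaw block, one of two, each 60 mm long (x), 25 mm high, of different thickness (which is thicker is not told). Origin: underside, middle of its back face; its thickness runs from there to +y. The one with its origin at y = -63 mm of the holder is mounted and bounds the gap; the other is a spare parked at the +y end.
- gauge_10: loose gauge: upright steel blade 10 mm thick (its y), 30 mm wide (x), 40 mm high; black grip on top, 24 mm (x) by 14 mm (y), from 40 to 70 mm above the underside. Origin: centre of the underside, z up. About 70 g. Stands at first in any one of the rack's bays. Grip it across the 24 mm.
- gauge_15: loose gauge: upright steel blade 15 mm thick (its y), 30 mm wide (x), 40 mm high; black grip on top, 24 mm (x) by 14 mm (y), from 40 to 70 mm above the underside. Origin: centre of the underside, z up. About 80 g. Stands at first in any one of the rack's bays. Grip it across the 24 mm.
- gauge_20: loose gauge: upright steel blade 20 mm thick (its y), 30 mm wide (x), 40 mm high; black grip on top, 24 mm (x) by 14 mm (y), from 40 to 70 mm above the underside. Origin: centre of the underside, z up. About 90 g. Stands at first in any one of the rack's bays. Grip it across the 24 mm.
- gauge_25: loose gauge: upright steel blade 25 mm thick (its y), 30 mm wide (x), 40 mm high; black grip on top, 24 mm (x) by 14 mm (y), from 40 to 70 mm above the underside. Origin: centre of the underside, z up. About 100 g. Stands at first in any one of the rack's bays. Grip it across the 24 mm.
- petri_1: bystander: petri dish, 63 mm across, 14 mm high, loose; origin: centre of the underside. To be left alone. Left of it stands a tall fixed microscope, its eyepieces about 0.4 m high over the desk: draw the arm in before swinging past it.
- vial_2: bystander: glass vial, 21 mm across, 55 mm high, loose, behind the holder; origin: centre of the underside. To be left alone.
Things that resemble listed ones, but are neither listed nor needed, are in the scene too. Leave any blue or red look-alike of the gauge_10 alone.

How it is judged:
On the way, in this order (a step that is already met when the one before it is completed fails the run):
1. the 10 mm gauge stands on the floor of the gap (x of gauge_10 in the frame of holder between -0.016 and 0.016 m and y of gauge_10 in the frame of holder between -0.035 and -0.01 m and z of gauge_10 in the frame of holder between 0.007 and 0.0125 m and angle between gauge_10's own z axis and vertical below 0.12 rad), for 0.1 s.
2. the 15 mm gauge stands on the floor of the gap (x of gauge_15 in the frame of holder between -0.016 and 0.016 m and y of gauge_15 in the frame of holder between -0.035 and -0.01 m and z of gauge_15 in the frame of holder between 0.007 and 0.0125 m and angle between gauge_15's own z axis and vertical below 0.12 rad), for 0.1 s.
At the end, for the whole second after the job is handed in: The thickest gauge that enters the gap (15 or 20 mm) stands in it at rest: underside within 2.5 mm of the floor, upright within 0.12 rad, centred along the jaws within 16 mm. The three others stand in the rack, upright within 0.2 rad, underside within 5 mm of its floor (((y of jaw_p in the frame of holder below -0.04 m and x of gauge_20 in the frame of holder between -0.016 and 0.016 m and y of gauge_20 in the frame of holder between -0.035 and -0.01 m and z of gauge_20 in the frame of holder between 0.007 and 0.0125 m and angle between gauge_20's own z axis and vertical below 0.12 rad and linear speed of gauge_20 below 0.02 m/s and (x of gauge_10 in the frame of gauge_rack between -0.026 and 0.026 m and y of gauge_10 in the frame of gauge_rack between -0.098 and 0.098 m and z of gauge_10 in the frame of gauge_rack between 0 and 0.009 m and angle between gauge_10's own z axis and vertical below 0.2 rad) and (x of gauge_15 in the frame of gauge_rack between -0.026 and 0.026 m and y of gauge_15 in the frame of gauge_rack between -0.098 and 0.098 m and z of gauge_15 in the frame of gauge_rack between 0 and 0.009 m and angle between gauge_15's own z axis and vertical below 0.2 rad) and (x of gauge_25 in the frame of gauge_rack between -0.026 and 0.026 m and y of gauge_25 in the frame of gauge_rack between -0.098 and 0.098 m and z of gauge_25 in the frame of gauge_rack between 0 and 0.009 m and angle between gauge_25's own z axis and vertical below 0.2 rad)) or (y of jaw_q in the frame of holder below -0.04 m and x of gauge_15 in the frame of holder between -0.016 and 0.016 m and y of gauge_15 in the frame of holder between -0.035 and -0.01 m and z of gauge_15 in the frame of holder between 0.007 and 0.0125 m and angle between gauge_15's own z axis and vertical below 0.12 rad and linear speed of gauge_15 below 0.02 m/s and (x of gauge_10 in the frame of gauge_rack between -0.026 and 0.026 m and y of gauge_10 in the frame of gauge_rack between -0.098 and 0.098 m and z of gauge_10 in the frame of gauge_rack between 0 and 0.009 m and angle between gauge_10's own z axis and vertical below 0.2 rad) and (x of gauge_20 in the frame of gauge_rack between -0.026 and 0.026 m and y of gauge_20 in the frame of gauge_rack between -0.098 and 0.098 m and z of gauge_20 in the frame of gauge_rack between 0 and 0.009 m and angle between gauge_20's own z axis and vertical below 0.2 rad) and (x of gauge_25 in the frame of gauge_rack between -0.026 and 0.026 m and y of gauge_25 in the frame of gauge_rack between -0.098 and 0.098 m and z of gauge_25 in the frame of gauge_rack between 0 and 0.009 m and angle between gauge_25's own z axis and vertical below 0.2 rad)))); the robot touches nothing.
It fails at once if a gauge is tipped over (angle between any of gauge_10, gauge_15, gauge_20, gauge_25's own z axis and vertical above 0.9 rad).
It fails at once if the petri dish or the vial is displaced by more than 30 mm (distance of any of petri_1, vial_2 from where it was at the start of the episode above 0.03 m).
It also fails if it takes over 72 s, if anything falls off the work surface, if the arm or the gripper's body presses on something with over 40 N, if the wrist force passes 120 N, or if a joint passes its speed limit or range.

ROBOT

A 6-joint arm with a two-finger parallel gripper is mounted at the origin on a cart in front of the work surface, level with it; the furniture and walls round the work are solid. World frame = base frame: x ahead of the robot, y to its left, z up, the work surface at z = 0. Lengths are in m, angles in rad, forces in N, time in s.
With the tool pointing down it reaches from about 0.375 to 0.975 m from the base axis. Payload 3.8 kg.
Tool frame: the origin (TCP) lies midway between the tips of the shut fingers; the grasp point (between the pads) lies 19 mm behind it; z points along the fingers, y is the line along which they close (so a half turn about z gives the same grasp; the last joint's range is limited). The gripper opens to 85 mm and grips with 20 to 120 N. Pads are 22 mm wide; open, the fingers measure 114 mm over their backs; the gripper's body (76 mm by 85 mm) begins 54 mm behind the grasp point. The pads swing forward as they close: fully open they stand 13 mm farther back than shut.
Start: joints at [1.129, 0.264, 1.604, -0, 1.274, -0.037], TCP at [0.266, 0.62, 0.231] pointing down, gripper open.
Joint ranges: [-2.63, 2.63], [-0.94, 2.18], [0.31, 2.57], [-1.31, 4.45], [0, 2.66], [-2.55, 2.55]. Speed limits (rad/s): [2.57, 2.57, 3.14, 3.14, 3.14, 3.14].

INTERFACE

Orientations are given as a rotation vector (axis times angle).
In Python, from workcell import status, read_camera, workorder, masks_of gives the robot as it stands.
- The arm moves only by the tool drive_tool, never from a script. Its argument "rows" is a list of rows, each a list of 7 numbers: the turn, a rotation vector about the tool's x, y, z in degrees, then the shift along the tool's x, y, z in m, then the opening, from 0 (shut) to 1 (fully open). In form: [[ax, ay, az, tx, ty, tz, claw], ...]. A call has 1 to 8 rows; each row shifts and turns the commanded pose from where the row before left it, along the tool's axes as they then stand; what a row does not reach is not made up. A row lasts 1/12 s, in which the tool goes at most 41.7 mm and 7.16 degrees, less where a joint would pass 70% of its speed; a pose out of reach is approached as far as the arm can. A call is refused whole if a number of a shift passes 0.0417 or a number of a turn 7.16, either way. A call with a gripper value outside its range is refused whole. The fingers move at their own pace and stop on an object; "force" is the grip in N (left out, the last holds). Time passes only in rows, so rows that do not move let the fingers close. It gives the time, the measured TCP pose, the force, the opening and the grip force at its end, in the units of the state.
- status.read_state(): the state, without advancing time (a new reading comes with each control period).
- read_camera(name): name is "scene" or "top" or "wrist"; returns a dict with "color" (480x640x3 uint8, red, green, blue), "intrinsics" (3x3 intrinsics, pixels), "D" ([k1, k2, p1, p2, k3] as OpenCV has them; the pictures are not rectified), "world_from_camera" (4x4, takes a point from camera to world coordinates); the wrist camera has in their place "mount" (4x4, takes a point from camera to tool coordinates, whose origin is the TCP and whose axes are the flange's). Camera axes: x right, y up, looking along -z (the intrinsics and any distortion apply to the point x, -y, -z); pixel columns grow to the right and rows downward; lengths in m; the calibration is good to about 2 mm. A picture is of the moment at which its call begins: read the wrist's pose just before it. There is no depth.
- workorder.finish_job(): hands the job in; it is judged then, once.
Trained networks look in a picture, given as the dict that the camera call returned (one of the last four; its "shot" number tells which), for a name from the list of things; names that differ only in an ending like _2 or _b are one class to them, and where a whole thing is asked for, a point or a joint stands for the part that bears it (a point fixed in the world has none). Each returns a list of dicts, best first, with "score" (0 to 1); they miss things now and then, are a little off and sometimes report something else, mostly with a low value. They report only what shows in the picture. A call takes as long as a camera call. They do not tell look-alikes from the thing itself.
- masks_of(picture, name): "mask" (480x640 bool, what is visible of it) and "bbox" ([left, top, right, bottom] in pixels, round what is visible of it).
The state is a dict: "time": time; "q": joint angles; "joint_vel": joint speeds; "joint_torque": joint torques, N m; "tool_pos": TCP position; "tcp_rot": TCP orientation; "wrist_force": force on the tool from outside, world axes, zero at the start; "torque": the same for the moment, N m; "width": opening from 0.0 (shut) to 1.0 (fully open); "grip_force": force on a finger pad.
Only numpy, scipy, OpenCV 4.12 (cv2) and the standard library are available. Lean on these libraries where they do the work, as an engineer would, in place of code of your own. Each camera call takes 0.05 s, during which the arm holds its last target. There are 200 camera calls.

## Working session

There is one attempt and no reset: what is moved stays moved. The work goes in short steps, Python scripts to look and compute and a tool call to move; the robot and the scene stay as the last step left them, time stands still between calls to the robot, and variables do not carry over. Pictures are saved under pics/ and viewed, at most 10 in all, crops included, and the job is handed in when it is done.

Besides the shell and the picture viewer there is one more tool, called after "Request:" in YAML: its name, and indented under it one key for each argument. drive_tool: Moves the arm, as the interface text tells. Its arguments: {"type":"object","properties":{"rows":{"type":"array"},"force":{"type":"number"}},"required":["rows"]}

```bash
mkdir -p pics; ls; cat > h.py <<'E'
import numpy as np,cv2
from workcell import status,read_camera,workorder,masks_of
from scipy.spatial.transform import Rotation as R
def wfc(p,st=None):
    if 'world_from_camera' in p: return np.array(p['world_from_camera'])
    T=np.eye(4);T[:3,:3]=R.from_rotvec(st['tcp_rot']).as_matrix();T[:3,3]=st['tool_pos'];return T@np.array(p['mount'])
def ray(p,uv,st=None):
    n=cv2.undistortPoints(np.array(uv,float).reshape(-1,1,2),np.array(p['intrinsics']),np.array(p['D'])).reshape(-1,2)
    T=wfc(p,st);d=np.c_[n[:,0],-n[:,1],-np.ones(len(n))]@T[:3,:3].T
    return T[:3,3],d
def atz(p,uv,z,st=None):
    o,d=ray(p,uv,st);return o+d*((z-o[2])/d[:,2])[:,None]
def proj(p,X,st=None):
    T=np.linalg.inv(wfc(p,st));c=np.atleast_2d(X)@T[:3,:3].T+T[:3,3];c=c*[1,-1,-1]
    return cv2.projectPoints(c.reshape(-1,1,3),np.zeros(3),np.zeros(3),np.array(p['intrinsics']),np.array(p['D']))[0].reshape(-1,2)
def save(p,n): cv2.imwrite('pics/'+n,p['color'][:,:,::-1])
E
python3 - <<'E'
from h import *
st=status.read_state();print(st)
for n in ['scene','top','wrist']:
    p=read_camera(n);save(p,n+'1.png');print(n,wfc(p,st).round(3).tolist(),np.array(p['intrinsics'])[0],p['D'])
    for k in ['holder','gauge_rack','gauge_10','jaw_p','petri_1','vial_2']:
        print(k,[(round(m['score'],2),[int(x) for x in m['bbox']]) for m in masks_of(p,k)])
E
```

```text
pics
{'time': 0.0, 'q': array([ 1.12908271e+00,  2.64712803e-01,  1.60538251e+00,  1.20112716e-05,
        1.27371269e+00, -3.69189893e-02]), 'joint_vel': array([-1.26817324e-03,  6.97827751e-05, -1.98942875e-03,  6.96526938e-04,
       -3.58413914e-04, -8.26298576e-04]), 'joint_torque': array([ 1.85894874e-03, -5.15113091e+01, -3.67311716e+01, -1.33612247e-05,
        1.30291883e-02,  3.73048579e-06]), 'tool_pos': array([0.26552906, 0.61977628, 0.22998463]), 'tcp_rot': array([-0.63141483, -3.07693664,  0.00337584]), 'wrist_force': array([ 0.41944234, -0.04575511, -0.33138305]), 'torque': array([0.01858156, 0.02685483, 0.02484276]), 'grip_force': 0.0, 'width': 1.0011121376837933}
scene [[0.432, 0.534, -0.726, -0.125], [-0.902, 0.269, -0.339, -0.325], [0.014, 0.801, 0.598, 0.645], [0.0, 0.0, 0.0, 1.0]] [521.73796822   0.         325.01829349] [0.0496067 0.        0.        0.        0.       ]
holder [(0.96, [355, 251, 438, 301])]
gauge_rack [(0.9, [215, 272, 329, 331])]
gauge_10 [(0.98, [192, 244, 210, 284]), (0.83, [298, 277, 316, 317]), (0.67, [352, 244, 389, 276]), (0.64, [275, 27
[... 578 characters left out ...]
])]
gauge_10 [(0.77, [277, 294, 294, 309]), (0.76, [299, 201, 315, 226]), (0.71, [209, 287, 224, 304]), (0.7, [253, 289, 267, 310]), (0.69, [311, 295, 316, 312]), (0.61, [274, 236, 285, 254]), (0.49, [334, 299, 342, 318])]
jaw_p [(0.98, [357, 204, 385, 232]), (0.64, [309, 299, 319, 312]), (0.6, [409, 213, 429, 247])]
petri_1 [(0.6, [204, 237, 241, 270])]
vial_2 [(0.47, [336, 169, 348, 191])]
wrist [[0.394, -0.883, -0.256, 0.201], [0.919, 0.377, 0.114, 0.648], [-0.004, -0.28, 0.96, 0.372], [0.0, 0.0, 0.0, 1.0]] [381.29758603   0.         318.74590319] [-0.032209  0.        0.        0.        0.      ]
holder []
gauge_rack []
gauge_10 [(0.54, [72, 464, 81, 480])]
jaw_p []
petri_1 []
vial_2 []
```

```bash
python3 - <<'E'
import cv2
a=cv2.imread('pics/scene1.png')[200:340,180:450];cv2.imwrite('pics/c1.png',cv2.resize(a,None,fx=2.95,fy=2.95,interpolation=3))
a=cv2.imread('pics/top1.png')[160:330,195:445];cv2.imwrite('pics/c2.png',cv2.resize(a,None,fx=3.2,fy=3.2,interpolation=3))
E
```

```text
(no output)
```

View pics/c1.png

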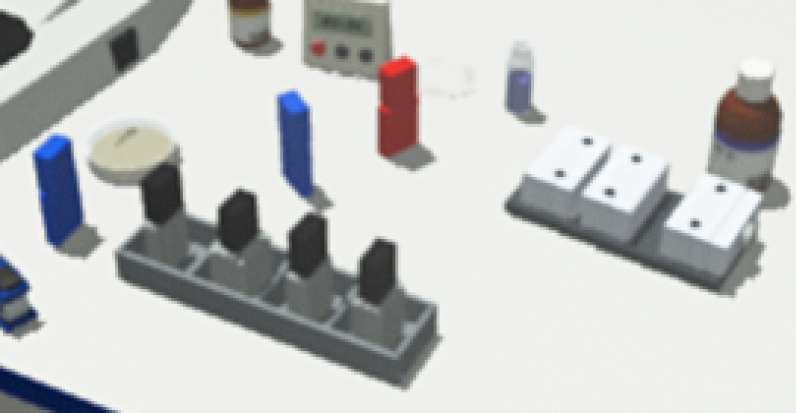

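View pics/c2.png

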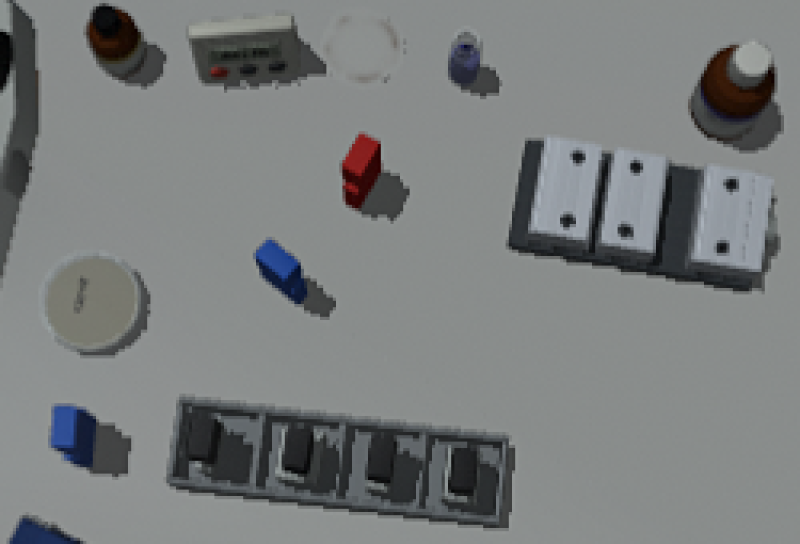

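View pics/scene1.png

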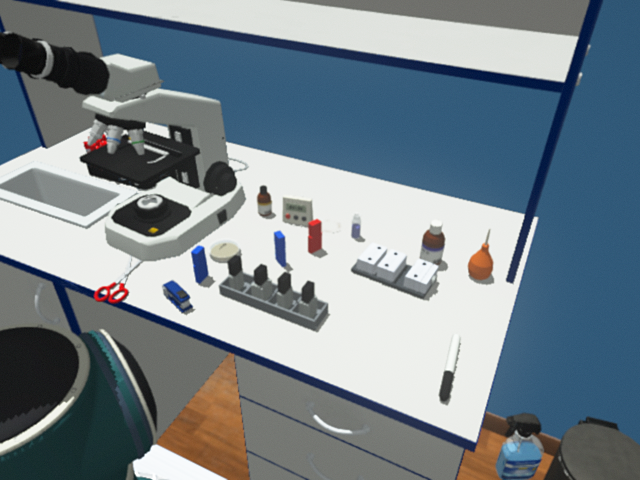

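```bash
python3 - <<'E'
from h import *
p=read_camera('top'); 
c=np.array([[180,397],[510,435],[168,485],[503,525.]])/3.2+[195,160]
print('rack',atz(p,c,[.023]*2+[.023]*2).round(4).tolist())
c=np.array([[525,140],[508,247],[752,290]])/3.2+[195,160]
print('hold',atz(p,c,.01).round(4).tolist())
c=np.array([[205,435],[297,450],[381,457],[462,470]])/3.2+[195,160]
print('grips',atz(p,c,.074).round(4).tolist())
c=np.array([[545,140],[602,150],[530,232],[586,243],[612,150],[667,155],[600,240],[655,250],[705,165],[772,172],[693,262],[760,268]])/3.2+[195,160]
print('jaws',atz(p,c,.035).round(4).tolist())
s=read_camera('scene')
print('mic',atz(s,[[105,245],[150,258],[240,210],[125,258]],0).round(3).tolist())
print('eyep?',atz(s,[[10,60],[75,90],[140,70],[220,110],[80,150]],.35).round(3).tolist())
print('lookalikes',atz(s,[[200,284],[282,265],[316,252],[225,252],[355,237]],0).round(3).tolist())
save(p,'top2.png')
E
```

```text
rack [[0.4831, 0.1439, 0.023], [0.4792, -0.0516, 0.023], [0.4309, 0.1445, 0.023], [0.4266, -0.0518, 0.023]]
hold [[0.6647, -0.0469, 0.01], [0.5956, -0.0419, 0.01], [0.5829, -0.1915, 0.01]]
grips [[0.456, 0.1199, 0.074], [0.4526, 0.068, 0.074], [0.4532, 0.0213, 0.074], [0.4503, -0.0239, 0.074]]
jaws [[0.6577, -0.0577, 0.035], [0.6547, -0.0924, 0.035], [0.5997, -0.0531, 0.035], [0.5961, -0.0867, 0.035], [0.6552, -0.0984, 0.035], [0.6553, -0.1316, 0.035], [0.5987, -0.0949, 0.035], [0.5957, -0.1279, 0.035], [0.6512, -0.1548, 0.035], [0.6507, -0.1952, 0.035], [0.5905, -0.1508, 0.035], [0.5907, -0.1907, 0.035]]
mic [[0.455, 0.437, 0.0], [0.461, 0.329, 0.0], [0.687, 0.267, 0.0], [0.44, 0.372, 0.0]]
eyep? [[0.46, 0.536, 0.35], [0.412, 0.344, 0.35], [0.528, 0.322, 0.35], [0.453, 0.113, 0.35], [0.271, 0.189, 0.35]]
lookalikes [[0.441, 0.194, 0.0], [0.558, 0.086, 0.0], [0.625, 0.045, 0.0], [0.543, 0.209, 0.0], [0.709, -0.005, 0.0]]
```

View pics/top1.png

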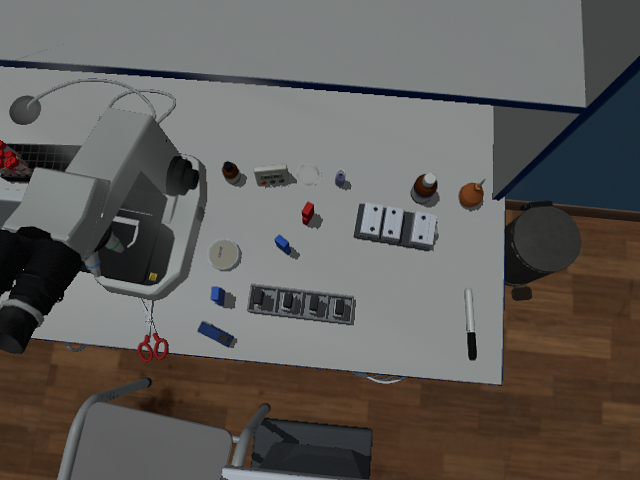

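```bash
python3 - <<'E'
from h import *
st=status.read_state();print(R.from_rotvec(st['tcp_rot']).as_matrix().round(3).tolist())
p=read_camera('top');s=read_camera('scene')
def tri(a,b):
    o1,d1=ray(p,[a]);o2,d2=ray(s,[b]);A=np.c_[d1[0],-d2[0]];t=np.linalg.lstsq(A,o2-o1,rcond=None)[0]
    x=o1+d1[0]*t[0];y=o2+d2[0]*t[1];print(x.round(3),y.round(3),'gap',np.linalg.norm(x-y).round(3))
tri((12,338),(8,50));tri((82,190),(110,75)); tri((148,383),(95,333));tri((265,408),(95,333)); tri((148,383),(150,400))
print('o',proj(s,[[0,0,0.3],[0,0.2,.2],[.2,0.3,.2],[.2,.3,0],[.2,.3,-.3]]).round(0).tolist())
print('t',proj(p,[[.2,.3,0],[.2,.3,.2],[.1,.1,-.1],[.32,.0,0]]).round(0).tolist())
E
```

```text
[[-0.919, 0.394, -0.0], [0.394, 0.919, -0.0], [0.0, -0.0, -1.0]]
[0.341 0.34  0.423] [0.334 0.347 0.427] gap 0.011
[0.545 0.344 0.33 ] [0.513 0.376 0.337] gap 0.046
[ 0.28  0.33 -0.04] [ 0.292  0.316 -0.045] gap 0.02
[0.27  0.083 0.116] [0.186 0.153 0.13 ] gap 0.11
[ 0.267  0.389 -0.223] [ 0.334  0.279 -0.263] gap 0.134
o [[6.0, 404.0], [-105.0, 394.0], [6.0, 255.0], [50.0, 355.0], [96.0, 462.0]]
t [[150.0, 430.0], [106.0, 446.0], [258.0, 487.0], [319.0, 380.0]]
```

Request:
drive_tool:
  rows:
    - [0,0,0,0,-0.04,0,0.5]
    - [0,0,0,0,-0.04,0,0.5]
    - [0,0,0,0,-0.04,0,0.5]
    - [0,0,0,0,-0.04,0,0.5]
    - [0,0,0,0,-0.04,0,0.5]
    - [0,0,0,0,-0.04,0,0.5]
    - [0,0,0,0,-0.04,0.01,0.5]
    - [0,0,0,0,-0.008,0.04,0.5]

```text
time: 1.92
tool_pos: [0.1527, 0.356, 0.1874]
tcp_rot: [0.631, 3.074, 0.02]
wrist_force: [1.2, 2.1, -0.6]
width: 0.501
grip_force: 0.0
```

Request:
drive_tool:
  rows:
    - [0,0,0,0,0,0.04,0.5]
    - [0,0,0,0,0,0.04,0.5]
    - [0,0,6,-0.04,-0.002,0,0.5]

```text
time: 2.17
tool_pos: [0.1811, 0.3345, 0.0945]
tcp_rot: [-0.78, -3.037, 0.016]
wrist_force: [-0.7, -0.7, -0.3]
width: 0.5
grip_force: 0.0
```

Request:
drive_tool:
  rows:
    - [0,0,6,-0.04,-0.002,0,0.5]
    - [0,0,6,-0.04,-0.002,0,0.5]
    - [0,0,6,-0.04,-0.002,0,0.5]
    - [0,0,6,-0.04,-0.002,0,0.5]
    - [0,0,6,-0.04,-0.002,0,0.5]
    - [0,0,6,-0.04,-0.002,0,0.5]
    - [0,0,6,-0.04,-0.002,-0.02,0.5]
    - [0,0,6,-0.04,-0.002,-0.04,0.5]

```text
time: 2.83
tool_pos: [0.37, 0.0992, 0.1474]
tcp_rot: [-1.966, -2.447, 0.007]
wrist_force: [0.6, 0.0, 0.5]
width: 0.504
grip_force: 0.0
```

Request:
drive_tool:
  rows:
    - [0,0,6,-0.01,0.01,-0.04,0.7]
    - [0,0,0,0,0.02,-0.04,0.7]
    - [0,0,0,0,0.02,-0.04,0.7]
    - [0,0,0,0,0.02,-0.03,0.7]
    - [0,0,0,0,0,0,0.7]
    - [0,0,0,0,0,0,0.7]

```text
time: 3.33
tool_pos: [0.4422, 0.1017, 0.2958]
tcp_rot: [2.084, 2.347, 0.006]
wrist_force: [-0.1, -0.4, -1.4]
width: 0.706
grip_force: 0.0
```

```bash
python3 - <<'E'
from h import *
st=status.read_state();print(st['time'],st['tool_pos'],st['q'],R.from_rotvec(st['tcp_rot']).as_matrix().round(3).tolist())
p=read_camera('wrist');save(p,'w1.png');np.savez('w1.npz',T=wfc(p,st))
for k in ['holder','gauge_rack','gauge_10','jaw_p']:
    print(k,[(round(m['score'],2),[int(x) for x in m['bbox']]) for m in masks_of(p,k)])
E
```

```text
3.3333 [0.44224949 0.10165947 0.29580481] [ 1.71047511e-01 -2.04859107e-01  1.96797148e+00 -4.09427289e-06
  1.37341446e+00  5.26815022e-02] [[-0.118, 0.993, 0.005], [0.993, 0.118, 0.001], [0.0, 0.005, -1.0]]
holder [(0.8, [396, 316, 476, 416])]
gauge_rack [(0.93, [290, 146, 362, 317])]
gauge_10 [(0.98, [324, 84, 355, 107]), (0.91, [455, 239, 500, 278]), (0.82, [316, 163, 351, 194]), (0.7, [406, 197, 446, 235]), (0.69, [302, 281, 328, 323]), (0.63, [309, 205, 340, 242]), (0.57, [390, 70, 450, 131]), (0.56, [304, 245, 334, 282])]
jaw_p []
```

View pics/w1.png

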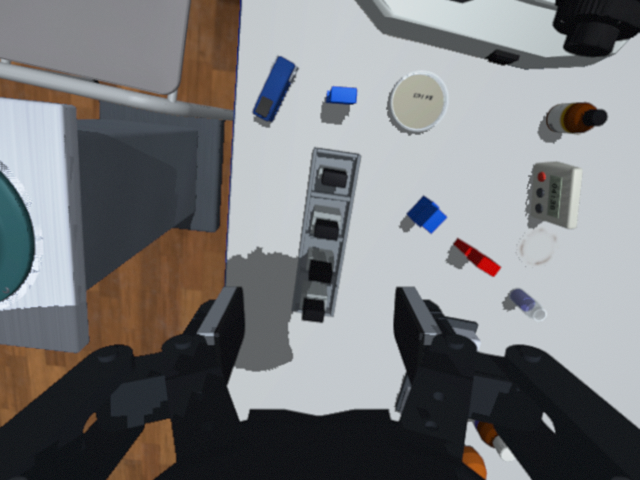

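Request:
drive_tool:
  rows:
    - [0,0,7,0,0,0.01,0.7]
    - [0,0,0.9,-0.03,0.002,0.026,0.7]
    - [0,0,0,-0.03,0.002,0.026,0.7]
    - [0,0,0,-0.03,0.002,0.026,0.7]
    - [0,0,0,-0.03,0,0.026,0.7]
    - [0,0,0,-0.03,0,0.026,0.7]
    - [0,0,0,0,0,0.026,0.7]
    - [0,0,0,0,0,0,0.7]

```text
time: 4.25
tool_pos: [0.4377, -0.0489, 0.1208]
tcp_rot: [-2.239, -2.19, 0.011]
wrist_force: [-1.2, -0.1, -1.0]
width: 0.701
grip_force: 0.0
```

```bash
python3 - <<'E'
from h import *
st=status.read_state();print(st['time'],st['tool_pos'],R.from_rotvec(st['tcp_rot']).as_matrix().round(3).tolist())
p=read_camera('wrist');save(p,'w2.png');np.savez('w2.npz',T=wfc(p,st))
a=p['color'][60:400,200:480,::-1];cv2.imwrite('pics/w2c.png',cv2.resize(a,None,fx=1.75,fy=1.75,interpolation=3))
for k in ['holder','gauge_rack','gauge_10','jaw_p']:
    print(k,[(round(m['score'],2),[int(x) for x in m['bbox']]) for m in masks_of(p,k)])
E
```

```text
4.25 [ 0.43772735 -0.04894858  0.12082947] [[0.022, 1.0, -0.012], [1.0, -0.022, 0.002], [0.002, -0.012, -1.0]]
holder [(0.8, [516, 213, 638, 425])]
gauge_rack [(0.57, [304, 1, 397, 236])]
gauge_10 [(0.93, [319, 179, 371, 232]), (0.82, [321, 108, 376, 138]), (0.8, [496, 2, 564, 31]), (0.6, [321, 1, 379, 69]), (0.6, [590, 50, 637, 89])]
jaw_p [(0.96, [546, 231, 639, 297]), (0.74, [552, 354, 619, 405])]
```

View pics/w2c.png

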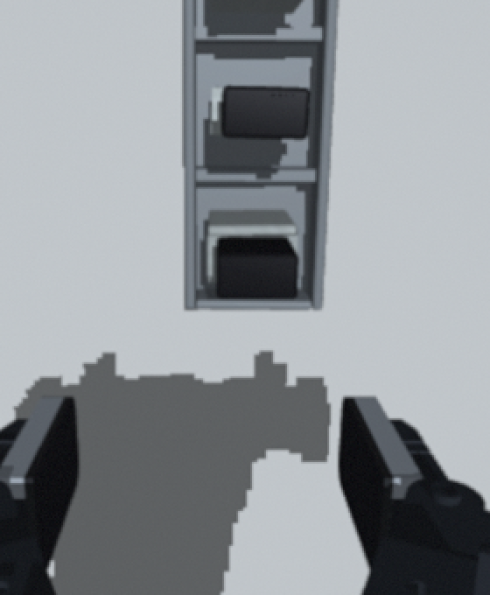

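Request:
drive_tool:
  rows:
    - [0,0,0,0.04,0.006,-0.005,0.7]
    - [0,0,0,0.035,0.008,-0.005,0.7]
    - [0,0,0,0,0,0,0.7]
    - [0,0,0,0,0,0,0.7]

```text
time: 4.83
tool_pos: [0.4611, 0.0283, 0.1396]
tcp_rot: [2.235, 2.204, 0.005]
wrist_force: [-0.6, 0.3, -0.3]
width: 0.704
grip_force: 0.0
```

```bash
python3 - <<'E'
from h import *
st=status.read_state();print(st['time'],st['tool_pos'],R.from_rotvec(st['tcp_rot']).as_matrix().round(3).tolist())
p=read_camera('wrist');save(p,'w3.png');np.savez('w3.npz',T=wfc(p,st),K=p['intrinsics'],D=p['D'])
a=p['color'][40:340,230:400,::-1];b=cv2.imread('pics/w2.png')[40:340,230:400]
cv2.imwrite('pics/w3c.png',np.hstack([cv2.resize(x,None,fx=2,fy=2,interpolation=3) for x in (a,b)]))
E
```

```text
4.8333 [0.46107264 0.02829565 0.13956439] [[0.014, 1.0, 0.004], [1.0, -0.014, -0.0], [0.0, 0.004, -1.0]]
```

View pics/w3c.png

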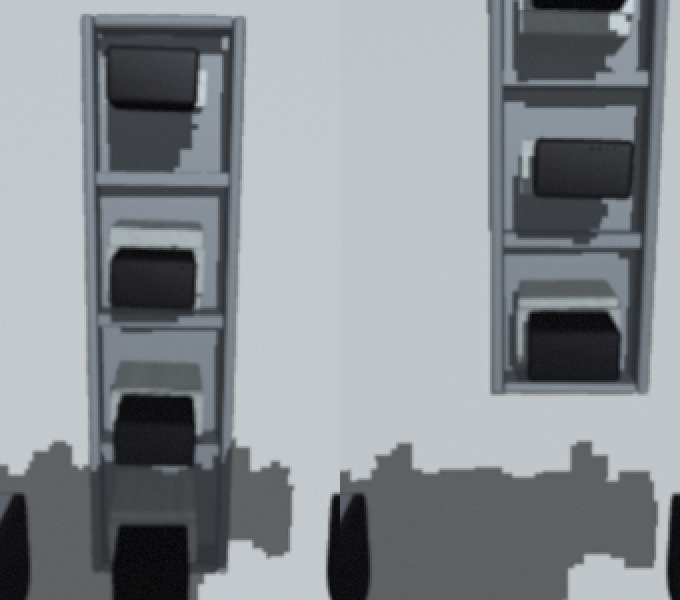

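```bash
python3 - <<'E'
import cv2,numpy as np
a=cv2.imread('pics/w3.png');b=cv2.imread('pics/w2.png')
def c(im,x,y):
    o=cv2.resize(im[y:y+50,x:x+66],None,fx=6,fy=6,interpolation=cv2.INTER_NEAREST)
    o=np.clip(o.astype(float)*1.3+20,0,255).astype(np.uint8)
    for i in range(0,50,10): cv2.putText(o,str(y+i),(0,i*6+8),0,.35,(0,0,255),1);cv2.line(o,(0,i*6),(396,i*6),(0,0,255),1)
    return o
g=np.vstack([np.hstack([c(a,275,53),c(a,275,145)]),np.hstack([c(b,312,100),c(b,312,175)])])
cv2.imwrite('pics/z.png',g)
E
```

```text
(no output)
```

View pics/z.png

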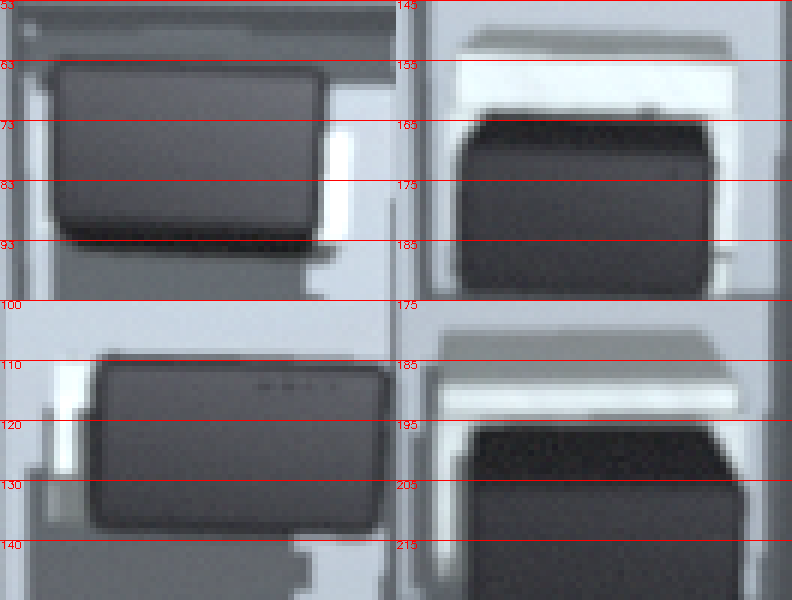

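```bash
python3 - <<'E'
from h import *
p=read_camera('wrist');st=status.read_state()
def at(f,uv,z):
    q={'intrinsics':p['intrinsics'],'D':p['D'],'world_from_camera':np.load(f)['T']};return atz(q,uv,z).round(4).tolist()
print('A grip',at('w3.npz',[[284,64],[329,64],[284.5,91],[328,91]],.074))
print('A strip',at('w3.npz',[[333,75],[333,93.5]],.044))
print('B',at('w3.npz',[[286,171],[328,171],[287,194.5],[327,194.5]],.074))
print('B edge',at('w3.npz',[[285,154.5],[332,154.5]],.044),at('w3.npz',[[289,94],[289,131]],.02))
print('C',at('w2.npz',[[328,110],[376,110],[328,138],[376,138]],.074),at('w2.npz',[[323,110.5],[323,137]],.044))
print('D edge',at('w2.npz',[[319.5,189],[368,189]],.044))
a=cv2.imread('pics/w2.png')[:,480:];a=cv2.resize(a,None,fx=1.9,fy=1.25)
b=cv2.imread('pics/w2.png')[200:430,500:640];b=cv2.resize(b,None,fx=2.5,fy=2.5,interpolation=3)
t=cv2.imread('pics/top1.png')[190:260,345:445];t=cv2.resize(t,None,fx=4.2,fy=4.2,interpolation=3)
o=np.zeros((575,350+420,3),np.uint8);o[:,:350]=b;o[:294,350:]=t;cv2.imwrite('pics/hold.png',o)
E
```

```text
A grip [[0.446, 0.1272, 0.074], [0.4687, 0.1269, 0.074], [0.4457, 0.1143, 0.074], [0.4681, 0.1139, 0.074]]
A strip [[0.4719, 0.1249, 0.044], [0.4719, 0.1147, 0.044]]
B [[0.445, 0.0733, 0.074], [0.4678, 0.073, 0.074], [0.4451, 0.0604, 0.074], [0.4671, 0.0601, 0.074]]
B edge [[0.4423, 0.0797, 0.044], [0.4711, 0.0793, 0.044]] [[0.4443, 0.1164, 0.02], [0.4435, 0.0931, 0.02]]
C [[0.444, 0.0269, 0.074], [0.4667, 0.0264, 0.074], [0.4438, 0.014, 0.074], [0.4669, 0.0135, 0.074]] [[0.4416, 0.0276, 0.044], [0.4413, 0.0134, 0.044]]
D edge [[0.4387, -0.0159, 0.044], [0.4668, -0.0164, 0.044]]
```

View pics/hold.png

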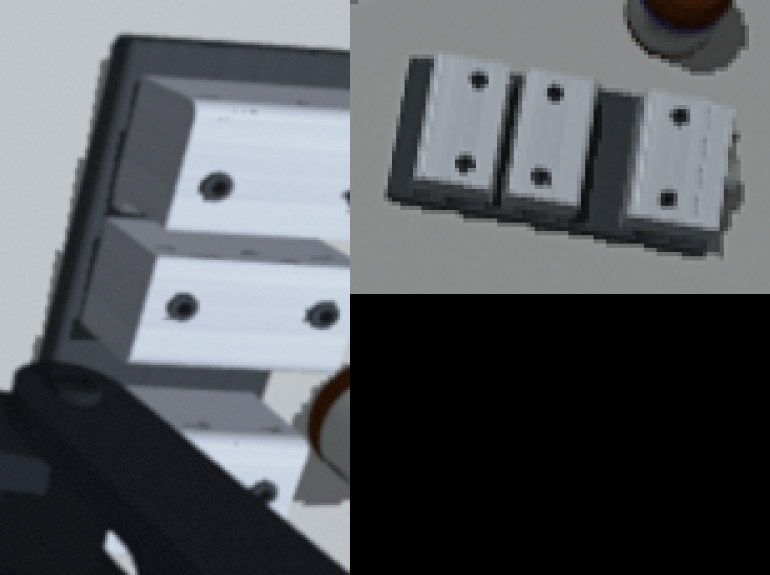

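Request:
drive_tool:
  rows:
    - [0,0,0,0.04,-0.002,0,0.6]
    - [0,0,0,0.04,-0.002,0,0.6]
    - [0,0,0,0.0125,-0.0015,0.035,0.6]
    - [0,0,0,0,0,0.035,0.6]
    - [0,0,0,0,0,0.02,0.6]
    - [0,0,0,0,0,0.008,0.6]
    - [0,0,0,0,0,0,0.6]

```text
time: 5.52
tool_pos: [0.4533, 0.1176, 0.0371]
tcp_rot: [-2.242, -2.197, 0.007]
wrist_force: [0.4, -1.3, -0.1]
width: 0.6
grip_force: 0.0
```

```bash
python3 - <<'E'
from h import *
st=status.read_state();print(st['time'],st['tool_pos'],st['width'],R.from_rotvec(st['tcp_rot']).as_matrix().round(3).tolist())
# holder pose fit: corners in top (crop /4.2 +[345,190]) and wrist w2 (crop/2.5+[500,200])
t=read_camera('top');w=read_camera('wrist')
w={'intrinsics':w['intrinsics'],'D':w['D'],'world_from_camera':np.load('w2.npz')['T']}
def P(a): return (np.array(a,float)-[350,0])/4.2+[345,190]
def W(a): return np.array(a,float)/2.5+[500,200]
# model points in holder frame
obs=[(t,P([412,58]),[.035,.075,.01]),(t,P([388,197]),[-.035,.075,.01]),
 (w,W([118,38]),[-.035,.075,.01]),(t,P([706,252]),[-.035,-.075,.01])]
# fixed jaw +face? face at y=-.0118: top-surface edge is rounded 4mm -> front lower foot
from scipy.optimize import least_squares
def tw(v,m): c,s=np.cos(v[2]),np.sin(v[2]);return np.array([v[0]+c*m[0]-s*m[1],v[1]+s*m[0]+c*m[1],m[2]])
f=lambda v:np.concatenate([proj(c,tw(v,m))[0]-uv for c,uv,m in obs])
r=least_squares(f,[.62,-.12,-.08]);print('holder',r.x,f(r.x).round(1))
E
```

```text
5.5167 [0.4533061  0.11762219 0.03710494] 0.6001737953365015 [[0.02, 1.0, -0.005], [1.0, -0.02, -0.001], [-0.001, -0.005, -1.0]]
holder [ 0.6238111  -0.11978654 -0.06988403] [-0.5  0.3 -0.   1.   0.6 -0.   0.6  0.3]
```

Request:
drive_tool:
  rows:
    - [0,0,0,0.003,0.003,-0.003,0.6]
    - [0,0,0,0,0,0,0.6]

```text
time: 5.78
tool_pos: [0.4614, 0.1221, 0.0447]
tcp_rot: [2.241, 2.197, 0.007]
wrist_force: [1.0, -0.2, 0.6]
width: 0.596
grip_force: 0.0
```

Request:
drive_tool:
  force: 40
  rows:
    - [0,0,0,0,0,0,0.1]
    - [0,0,0,0,0,0,0.1]
    - [0,0,0,0,0,0,0.1]
    - [0,0,0,0,0,0,0.1]
    - [0,0,0,0,0,0,0.1]

```text
time: 6.2
tool_pos: [0.457, 0.1218, 0.0439]
tcp_rot: [-2.241, -2.198, 0.004]
wrist_force: [-9.0, -0.4, 17.2]
width: 0.273
grip_force: 44.4
```

Request:
drive_tool:
  rows:
    - [0,0,0,0,0,-0.01,0.1]
    - [0,0,0,0,0,-0.03,0.1]
    - [0,0,0,0,0,-0.03,0.1]
    - [0,0,0,0,0,-0.03,0.1]
    - [0,0,0,0,0,0,0.1]
    - [0,0,0,0,0,0,0.1]

```text
time: 6.7
tool_pos: [0.4607, 0.1221, 0.1451]
tcp_rot: [2.24, 2.198, 0.008]
wrist_force: [-0.2, 0.4, -1.7]
width: 0.274
grip_force: 42.8
```

```bash
cat > m.py <<'E'
from h import *
def row(m): # print
    print(m)
for i in range(3):
    st=status.read_state();w=read_camera('wrist');print(round(st['time'],2),st['tool_pos'].round(4),R.from_rotvec(st['tcp_rot']).as_matrix()[:,1].round(4),st['wrist_force'].round(1),st['q'].round(4),round(st['width'],3),round(st['grip_force'],1))
E
python3 m.py; python3 - <<'E'
from h import *
w=read_camera('wrist');save(w,'g10.png')
for m in masks_of(w,'gauge_10')[:4]: print(m['score'],m['bbox'])
E
```

```text
6.7 [0.4607 0.1221 0.1451] [ 0.9998 -0.019   0.0063] [-0.2  0.4 -1.7] [ 2.0690e-01 -4.6200e-02  2.1126e+00 -1.0000e-04  1.0688e+00  2.2590e-01] 0.274 42.8
6.75 [0.459  0.1217 0.143 ] [ 0.9998 -0.0191  0.0021] [ 0.1  0.2 -1.6] [ 2.0690e-01 -4.4500e-02  2.1151e+00 -1.0000e-04  1.0688e+00  2.2600e-01] 0.28 42.8
6.8 [0.4579 0.1215 0.1417] [ 9.998e-01 -1.910e-02 -7.000e-04] [-0.1 -0.6 -1.8] [ 2.0680e-01 -4.3300e-02  2.1167e+00 -1.0000e-04  1.0689e+00  2.2600e-01] 0.277 42.8
0.94 [437.8, 236.4, 509.7, 310.0]
0.73 [511.2, 292.2, 601.1, 361.3]
0.69 [298.5, 397.1, 335.9, 415.4]
0.65 [288.5, 95.2, 336.4, 122.0]
```

Request:
drive_tool:
  rows:
    - [0,0,0,-0.036,0.015,-0.004,0.1]
    - [0,0,0,-0.036,0.015,-0.004,0.1]
    - [0,0,0,-0.036,0.015,-0.004,0.1]
    - [0,0,0,-0.036,0.015,-0.004,0.1]
    - [0,0,3,-0.036,0.015,-0.004,0.1]
    - [0,0,0,0,0,0,0.1]
    - [0,0,0,0,0,0,0.1]
    - [0,0,0,0,0,0,0.1]

```text
time: 7.62
tool_pos: [0.5289, -0.0595, 0.1606]
tcp_rot: [-2.298, -2.138, 0.003]
wrist_force: [-0.6, -0.1, -1.8]
width: 0.273
grip_force: 43.1
```

Request:
drive_tool:
  rows:
    - [0,0,0,0,0,0,0.1]
    - [0,0,0,0,0,0,0.1]

```text
time: 7.78
tool_pos: [0.5291, -0.0583, 0.1613]
tcp_rot: [-2.296, -2.142, 0.001]
wrist_force: [-0.3, -0.3, -1.2]
width: 0.276
grip_force: 43.1
```

```bash
python3 m.py; python3 - <<'E'
from h import *
st=status.read_state();w=read_camera('wrist');save(w,'hw.png');np.savez('hw.npz',T=wfc(w,st))
c=np.array([.6238,-.1198]);y=-.07
pts=[[c[0]+np.cos(y)*a-np.sin(y)*b,c[1]+np.sin(y)*a+np.cos(y)*b,z] for a,b,z in [(-.03,-.0118,.01),(.03,-.0118,.01),(-.03,-.0118,.031),(.03,-.0118,.031),(-.035,-.075,.01),(-.035,.075,.01),(.035,.075,.01)]]
pr=proj(w,pts,st);print(pr.round(1).tolist())
np.save('pr.npy',pr)
for k in ['holder','jaw_p']: print([(round(m['score'],2),m['bbox']) for m in masks_of(w,k)])
E
```

```text
7.78 [ 0.5291 -0.0583  0.1613] [ 0.9976 -0.0695 -0.0018] [-0.3 -0.3 -1.2] [-1.5680e-01  5.1500e-02  1.9823e+00  3.0000e-04  1.1096e+00 -8.7400e-02] 0.276 43.1
7.83 [ 0.5293 -0.0584  0.1615] [ 0.9976 -0.0694 -0.0013] [-0.3  0.5 -1.2] [-1.5670e-01  5.1300e-02  1.9820e+00  2.0000e-04  1.1096e+00 -8.7400e-02] 0.271 43.1
7.88 [ 0.5295 -0.0585  0.1618] [ 9.976e-01 -6.940e-02 -8.000e-04] [ 0.3 -0.1 -0.6] [-1.5680e-01  5.1200e-02  1.9817e+00  1.0000e-04  1.1096e+00 -8.7400e-02] 0.277 43.1
[[398.8, 290.7], [469.4, 290.6], [404.1, 302.1], [479.4, 301.8], [388.8, 355.6], [399.0, 188.5], [488.1, 188.7]]
[(0.87, [388.9, 187.1, 489.3, 325.1])]
[(0.97, [410.5, 199.8, 499.6, 255.6]), (0.71, [396.2, 315.1, 478.0, 343.8])]
```

```bash
python3 - <<'E'
import cv2,numpy as np
g=cv2.imread('pics/hw.png',0)
for c in (402,410,430,450,470,482): print(c,'top',g[182:200,c].tolist())
for c in (403,412,425,440,455,468): print(c,'gap',g[262:350,c].tolist())
a=cv2.imread('pics/hw.png')[170:380,370:520];a=cv2.resize(a,None,fx=2.8,fy=2.8,interpolation=3)
cv2.imwrite('pics/hwc.png',a)
E
```

```text
402 top [189, 189, 189, 189, 188, 171, 140, 106, 76, 55, 49, 48, 43, 45, 41, 36, 36, 33]
410 top [189, 189, 190, 188, 169, 126, 64, 47, 63, 67, 70, 70, 68, 68, 69, 68, 71, 70]
430 top [189, 189, 188, 190, 186, 155, 92, 55, 61, 68, 69, 68, 69, 68, 68, 69, 70, 68]
450 top [190, 188, 190, 189, 188, 168, 119, 64, 57, 64, 67, 66, 68, 67, 67, 67, 67, 68]
470 top [189, 189, 188, 189, 189, 185, 159, 86, 47, 61, 68, 67, 69, 67, 70, 68, 67, 66]
482 top [190, 190, 190, 189, 189, 188, 163, 98, 55, 60, 66, 68, 69, 68, 68, 69, 70, 68]
403 gap [40, 43, 44, 47, 48, 48, 51, 52, 58, 60, 64, 64, 67, 71, 72, 72, 72, 72, 72, 74, 76, 79, 78, 80, 80, 83, 81, 82, 80, 79, 78, 70, 63, 51, 40, 41, 57, 66, 68, 68, 68, 67, 68, 68, 68, 67, 65, 66, 67, 65, 71, 90, 110, 117, 116, 116, 118, 114, 113, 111, 101, 93, 87, 83, 83, 82, 79, 67, 47, 31, 26, 21, 23, 23, 24, 23, 23, 21, 24, 24, 23, 23, 22, 21, 24, 20, 19, 19]
412 gap [116, 131, 165, 189, 194, 194, 196, 196, 198, 198, 199, 199, 199, 202, 201, 202, 202, 202, 205, 206, 203, 201, 202, 203, 203, 200, 198, 200, 205, 208, 207, 207, 206, 206, 207, 207, 205, 204, 197,
[... 1227 characters left out ...]
06, 207, 208, 208, 207, 205, 207, 207, 207, 206, 204, 193, 171, 120, 79, 69, 67, 69, 68, 69, 69, 68, 67, 72, 95, 113, 119, 118, 118, 118, 118, 117, 119, 118, 117, 118, 123, 141, 166, 184, 201, 217, 221, 213, 185, 109, 39, 22, 24, 22, 24, 22, 25, 22, 25, 28, 34, 35, 38, 38]
468 gap [115, 118, 144, 186, 206, 208, 210, 211, 214, 213, 208, 209, 207, 207, 205, 205, 204, 204, 203, 201, 194, 172, 159, 172, 193, 202, 202, 202, 206, 209, 210, 208, 208, 207, 205, 206, 208, 207, 204, 196, 175, 132, 83, 67, 67, 67, 67, 68, 67, 69, 66, 69, 85, 109, 118, 118, 119, 118, 119, 119, 119, 117, 111, 93, 102, 133, 163, 183, 198, 214, 220, 213, 209, 210, 213, 212, 193, 138, 66, 25, 22, 20, 22, 24, 22, 23, 22, 22]
```

View pics/hwc.png

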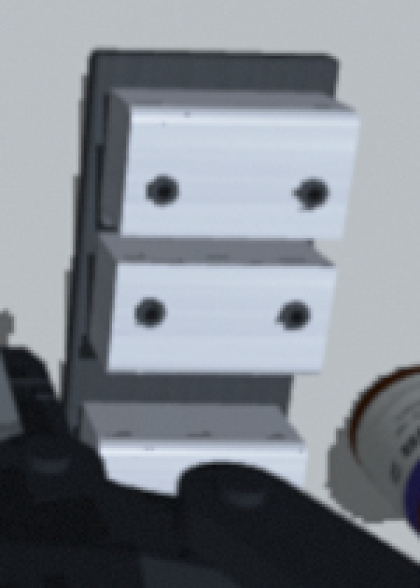

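```bash
python3 - <<'E'
from h import *
p=read_camera('wrist');q={'intrinsics':p['intrinsics'],'D':p['D'],'world_from_camera':np.load('hw.npz')['T']}
g=cv2.imread('pics/hw.png',0).astype(float)
def edge(c,a,b,th):
    for r in range(a,b):
        if (g[r,c]-th)*(g[r+1,c]-th)<=0: return r+(th-g[r,c])/(g[r+1,c]-g[r,c])
def line(n,cols,a,b,th,z):
    pts=[(c,edge(c,a,b,th)) for c in cols]; X=atz(q,pts,z); k=np.polyfit(X[:,0],X[:,1],1)
    print(n,'yaw',np.arctan(k[0]).round(4),'y@x=.615',np.polyval(k,.615).round(4),'resid',np.abs(np.polyval(k,X[:,0])-X[:,1]).max().round(4))
o=wfc(q)[:3,3];print('cam',o)
cols=range(410,466,4)
line('plate +y',range(410,484,4),184,192,125,.01)
line('mounted foot',cols,309,318,92,.01)
for z in (.031,.033,.035): line('fixed sil %.3f'%z,cols,297,308,120,z)
line('mount top edge35',cols,325,333,150,.034)
x=atz(q,[[440,303]],.033)[0];d=x-o;print('ray',d/abs(d[2]))
E
```

```text
cam [0.53545636 0.01173709 0.3040191 ]
plate +y yaw -0.0885 y@x=.615 -0.0431 resid 0.0001
mounted foot yaw -0.0898 y@x=.615 -0.1525 resid 0.0001
fixed sil 0.031 yaw -0.0859 y@x=.615 -0.1317 resid 0.0001
fixed sil 0.033 yaw -0.0859 y@x=.615 -0.1307 resid 0.0001
fixed sil 0.035 yaw -0.0859 y@x=.615 -0.1297 resid 0.0001
mount top edge35 yaw -0.0885 y@x=.615 -0.1517 resid 0.0001
ray [ 0.31524941 -0.52785741 -1.        ]
```

Request:
drive_tool:
  rows:
    - [0,0,1.1,0,0,0.02,0.1]
    - [0,0,0,-0.0248,0.033,0,0.1]
    - [0,0,0,-0.0248,0.033,0,0.1]
    - [0,0,0,-0.0248,0.033,0,0.1]
    - [0,0,0,0,0,0.03,0.1]
    - [0,0,0,0,0,0.01,0.1]
    - [0,0,0,0,0,0,0.1]
    - [0,0,0,0,0,0,0.1]

```text
time: 8.8
tool_pos: [0.6202, -0.1421, 0.1008]
tcp_rot: [-2.317, -2.117, 0.003]
wrist_force: [-0.3, -0.0, -1.0]
width: 0.272
grip_force: 43.2
```

```bash
python3 m.py
```

```text
8.8 [ 0.6202 -0.1421  0.1008] [ 0.9959 -0.0903 -0.0038] [-0.3 -0.  -1. ] [-2.6440e-01  3.0180e-01  1.8088e+00  1.0000e-04  1.0349e+00 -1.7400e-01] 0.272 43.2
8.85 [ 0.6212 -0.1421  0.1022] [ 0.9959 -0.09   -0.0011] [ 0.1  0.6 -0.1] [-2.6410e-01  3.0040e-01  1.8077e+00  1.0000e-04  1.0346e+00 -1.7400e-01] 0.273 43.2
8.9 [ 0.6219 -0.1422  0.1031] [ 9.96e-01 -8.98e-02  7.00e-04] [-0.5  0.   0.2] [-2.6390e-01  2.9950e-01  1.8070e+00  1.0000e-04  1.0344e+00 -1.7400e-01] 0.274 43.2
```

Request:
drive_tool:
  rows:
    - [0,0,0,0,0,0.025,0.1]
    - [0,0,0,0,0,0.02,0.1]
    - [0,0,0,0,0,0.005,0.1]
    - [0,0,0,0,0,0.003,0.1]
    - [0,0,0,0,0,0,0.1]
    - [0,0,0,0,0,0,0.1]
    - [0,0,0,0,0,0,0.1]

```text
time: 9.53
tool_pos: [0.623, -0.1429, 0.0507]
tcp_rot: [2.318, 2.117, 0.002]
wrist_force: [-0.1, -0.9, -1.6]
width: 0.276
grip_force: 43.1
```

```bash
python3 m.py
```

```text
9.53 [ 0.623  -0.1429  0.0507] [ 0.9959 -0.0902  0.0026] [-0.1 -0.9 -1.6] [-0.2644  0.3586  1.8381  0.      0.9422 -0.174 ] 0.276 43.1
9.58 [ 0.6228 -0.1429  0.0505] [ 0.9959 -0.0903  0.0022] [ 0.5 -0.4 -1. ] [-0.2645  0.3589  1.8383 -0.      0.9422 -0.174 ] 0.275 43.1
9.63 [ 0.6227 -0.1429  0.0502] [ 0.9959 -0.0903  0.0018] [ 0.   0.2 -0.4] [-0.2645  0.3592  1.8384 -0.      0.9422 -0.1741] 0.268 43.1
```

Request:
drive_tool:
  rows:
    - [0,0,0,0,0,0.0015,0.1]
    - [0,0,0,0,0,0.0015,0.1]
    - [0,0,0,0,0,0.001,0.1]
    - [0,0,0,0,0,0,0.1]
    - [0,0,0,0,0,0,0.1]

```text
time: 10.1
tool_pos: [0.6227, -0.143, 0.0499]
tcp_rot: [2.319, 2.118, 0.001]
wrist_force: [-8.9, 2.5, 22.3]
width: 0.274
grip_force: 47.4
```

```bash
python3 m.py
```

```text
10.1 [ 0.6227 -0.143   0.0499] [ 0.9959 -0.0904  0.0012] [-8.9  2.5 22.3] [-2.6460e-01  3.6000e-01  1.8379e+00 -1.0000e-04  9.4250e-01 -1.7400e-01] 0.274 47.4
10.15 [ 0.6228 -0.143   0.0499] [ 0.9959 -0.0904  0.0013] [-8.9  2.5 23.1] [-2.6470e-01  3.6000e-01  1.8378e+00 -1.0000e-04  9.4240e-01 -1.7410e-01] 0.276 47.4
10.2 [ 0.6228 -0.143   0.0499] [ 0.9959 -0.0905  0.0014] [-9.   2.2 22.2] [-0.2647  0.36    1.8378 -0.      0.9424 -0.174 ] 0.277 47.4
```

Request:
drive_tool:
  rows:
    - [0,0,0,0,0,-0.012,0.1]
    - [0,0,0,0,0,-0.04,0.1]
    - [0,0,-4.3,0,0,-0.04,0.1]
    - [0,0,0,0.0328,-0.0212,0,0.1]
    - [0,0,0,0.0328,-0.0212,0,0.1]
    - [0,0,0,0.0328,-0.0212,0,0.1]
    - [0,0,0,0.0328,-0.0212,0,0.1]
    - [0,0,0,0.0328,-0.0212,0,0.1]

```text
time: 10.92
tool_pos: [0.5175, 0.024, 0.1375]
tcp_rot: [2.239, 2.203, 0.001]
wrist_force: [0.7, 1.0, -0.7]
width: 0.273
grip_force: 43.3
```

Request:
drive_tool:
  rows:
    - [0,0,0,0.0328,-0.0212,0,0.1]
    - [0,0,0,0.0328,-0.0212,0,0.1]
    - [0,0,0,0.0328,-0.0212,0,0.1]
    - [0,0,0,0,0,0.035,0.1]
    - [0,0,0,0,0,0.015,0.1]
    - [0,0,0,0,0,0,0.1]
    - [0,0,0,0,0,0,0.1]
    - [0,0,0,0,0,0,0.1]

```text
time: 11.58
tool_pos: [0.4576, 0.1222, 0.0882]
tcp_rot: [2.239, 2.203, 0.002]
wrist_force: [0.3, -0.1, -0.6]
width: 0.275
grip_force: 43.2
```

```bash
python3 m.py
```

```text
11.58 [0.4576 0.1222 0.0882] [ 0.9999 -0.0161  0.0017] [ 0.3 -0.1 -0.6] [ 0.2084  0.0208  2.1648 -0.      0.9542  0.2245] 0.275 43.2
11.63 [0.458  0.1221 0.0886] [ 0.9999 -0.0164  0.0026] [-0.3  0.4 -0.9] [ 0.2081  0.0205  2.1643 -0.      0.9542  0.2245] 0.274 43.2
11.68 [0.4581 0.1221 0.0887] [ 0.9999 -0.0166  0.0029] [ 1.4 -0.5 -1.1] [0.2079 0.0203 2.1642 0.     0.9541 0.2245] 0.276 43.2
```

Request:
drive_tool:
  rows:
    - [0,0,0,0,0,0.025,0.1]
    - [0,0,0,0,0,0.015,0.1]
    - [0,0,0,0,0,0.0045,0.1]
    - [0,0,0,0,0,0,0.1]
    - [0,0,0,0,0,0,0.1]
    - [0,0,0,0,0,0,0.1]

```text
time: 12.23
tool_pos: [0.4573, 0.1221, 0.0439]
tcp_rot: [2.239, 2.203, 0.002]
wrist_force: [-2.6, -1.6, 5.2]
width: 0.274
grip_force: 47.0
```

Request:
drive_tool:
  rows:
    - [0,0,0,0,0,0,0.35]
    - [0,0,0,0,0,0,0.6]
    - [0,0,0,0,0,0,0.6]

```text
time: 12.48
tool_pos: [0.4567, 0.1222, 0.0428]
tcp_rot: [2.239, 2.204, 0.001]
wrist_force: [0.2, -0.6, 0.5]
width: 0.599
grip_force: 0.0
```

```bash
python3 m.py
```

```text
12.48 [0.4567 0.1222 0.0428] [ 9.999e-01 -1.570e-02  6.000e-04] [ 0.2 -0.6  0.5] [0.2089 0.087  2.1967 0.     0.8573 0.2245] 0.599 0.0
12.53 [0.4565 0.1222 0.0426] [ 9.999e-01 -1.570e-02  2.000e-04] [-0.1  0.9 -0.1] [0.2089 0.0872 2.1969 0.     0.8574 0.2245] 0.604 0.0
12.58 [0.4564 0.1222 0.0426] [ 0.9999 -0.0157  0.    ] [ 0.7 -0.3 -1.1] [2.089e-01 8.720e-02 2.197e+00 1.000e-04 8.574e-01 2.245e-01] 0.6 0.0
```

Request:
drive_tool:
  rows:
    - [0,0,0,0,0,-0.03,0.6]
    - [0,0,0,0,0,-0.03,0.6]
    - [0,0,0,-0.034,0,0,0.6]
    - [0,0,0,-0.034,0,0,0.6]
    - [0,0,0,-0.0335,0,0,0.6]
    - [0,0,0,0,0,0.03,0.6]
    - [0,0,0,0,0,0.022,0.6]
    - [0,0,0,0,0,0.008,0.6]

```text
time: 13.3
tool_pos: [0.4523, 0.02, 0.0399]
tcp_rot: [-2.238, -2.2, 0.005]
wrist_force: [-1.1, -0.6, -0.4]
width: 0.601
grip_force: 0.0
```

Request:
drive_tool:
  rows:
    - [0,0,0,0,0,0,0.6]
    - [0,0,0,0,0,0,0.1]
    - [0,0,0,0,0,0,0.1]
    - [0,0,0,0,0,0,0.1]
    - [0,0,0,0,0,0,0.1]
    - [0,0,0,0,0,0,0.1]

```text
time: 13.8
tool_pos: [0.4562, 0.0211, 0.044]
tcp_rot: [2.237, 2.204, 0.003]
wrist_force: [-1.2, 1.0, 4.8]
width: 0.272
grip_force: 46.7
```

```bash
python3 m.py
```

```text
13.8 [0.4562 0.0211 0.044 ] [ 0.9999 -0.0149  0.0027] [-1.2  1.   4.8] [-8.4000e-03  5.4000e-02  2.2296e+00  2.0000e-04  8.5530e-01  6.5000e-03] 0.272 46.7
13.85 [0.4562 0.0211 0.0441] [ 0.9999 -0.0151  0.0027] [-1.   1.3  5. ] [-8.5000e-03  5.3900e-02  2.2296e+00  2.0000e-04  8.5530e-01  6.5000e-03] 0.27 47.0
13.9 [0.4562 0.0211 0.044 ] [ 0.9999 -0.0152  0.0027] [-0.4  1.1  6.6] [-8.5000e-03  5.4000e-02  2.2296e+00  3.0000e-04  8.5530e-01  6.4000e-03] 0.27 47.1
```

Request:
drive_tool:
  rows:
    - [0,0,0,0,0,-0.02,0.1]
    - [0,0,0,0,0,-0.04,0.1]
    - [0,0,4.2,0,0,-0.04,0.1]
    - [0,0,0,-0.0246,0.03,0,0.1]
    - [0,0,0,-0.0246,0.03,0,0.1]
    - [0,0,0,-0.0246,0.03,0,0.1]
    - [0,0,0,-0.0246,0.03,0,0.1]
    - [0,0,0,-0.0246,0.03,0,0.1]

```text
time: 14.62
tool_pos: [0.5944, -0.1164, 0.1428]
tcp_rot: [2.317, 2.121, 0.001]
wrist_force: [-0.4, 1.0, -0.9]
width: 0.275
grip_force: 46.4
```

Request:
drive_tool:
  rows:
    - [0,0,0,-0.0246,0.03,0,0.1]
    - [0,0,0,0,0,0.03,0.1]
    - [0,0,0,0,0,0.015,0.1]
    - [0,0,0,0,0,0,0.1]
    - [0,0,0,0,0,0,0.1]
    - [0,0,0,0,0,0,0.1]

```text
time: 15.12
tool_pos: [0.6213, -0.142, 0.0983]
tcp_rot: [2.317, 2.121, 0.001]
wrist_force: [0.2, 0.3, -0.7]
width: 0.273
grip_force: 46.4
```

```bash
python3 m.py
```

```text
15.12 [ 0.6213 -0.142   0.0983] [ 9.961e-01 -8.840e-02  6.000e-04] [ 0.2  0.3 -0.7] [-0.2638  0.3034  1.8117 -0.      1.0258 -0.1753] 0.273 46.4
15.17 [ 0.6218 -0.1421  0.0991] [ 0.9961 -0.0882  0.0021] [ 0.2  1.5 -1.3] [-0.2637  0.3026  1.8112  0.      1.0257 -0.1753] 0.276 46.4
15.22 [ 0.6221 -0.1421  0.0995] [ 0.9961 -0.0881  0.0029] [ 0.6 -0.  -0.4] [-0.2636  0.3021  1.8109 -0.      1.0256 -0.1754] 0.275 46.4
```

Lower 49 mm to just above floor contact.

Request:
drive_tool:
  rows:
    - [0,0,0,0,0,0.02,0.1]
    - [0,0,0,0,0,0.015,0.1]
    - [0,0,0,0,0,0.01,0.1]
    - [0,0,0,0,0,0.003,0.1]
    - [0,0,0,0,0,0.002,0.1]
    - [0,0,0,0,0,0.001,0.1]
    - [0,0,0,0,0,0,0.1]
    - [0,0,0,0,0,0,0.1]

```text
time: 15.93
tool_pos: [0.6206, -0.1419, 0.0501]
tcp_rot: [-2.317, -2.12, 0.001]
wrist_force: [-8.7, 1.9, 14.4]
width: 0.274
grip_force: 49.1
```

```bash
python3 m.py
```

```text
15.93 [ 0.6206 -0.1419  0.0501] [ 0.9961 -0.0884 -0.0013] [-8.7  1.9 14.4] [-2.6390e-01  3.5740e-01  1.8411e+00 -1.0000e-04  9.4440e-01 -1.7540e-01] 0.274 49.1
15.98 [ 0.6206 -0.1419  0.0501] [ 0.9961 -0.0884 -0.0013] [-7.8  2.1 14.6] [-2.6390e-01  3.5730e-01  1.8412e+00 -1.0000e-04  9.4440e-01 -1.7530e-01] 0.276 49.1
16.03 [ 0.6206 -0.1419  0.0501] [ 0.9961 -0.0884 -0.0012] [-7.5  2.6 14.1] [-2.6390e-01  3.5730e-01  1.8412e+00 -1.0000e-04  9.4430e-01 -1.7530e-01] 0.272 49.1
```

Request:
drive_tool:
  rows:
    - [0,0,0,0,0,-0.0035,0.1]
    - [0,0,0,0.002,0,0,0.1]
    - [0,0,0,0.002,0,0,0.1]
    - [0,0,0,0,0,0,0.1]
    - [0,0,0,0,0,0,0.1]
    - [0,0,0,0,0,0,0.1]

```text
time: 16.58
tool_pos: [0.622, -0.1387, 0.0503]
tcp_rot: [2.317, 2.12, 0.0]
wrist_force: [0.9, -2.8, 0.8]
width: 0.273
grip_force: 46.6
```

Request:
drive_tool:
  rows:
    - [0,0,0,-0.003,0,0,0.1]
    - [0,0,0,-0.003,0,0,0.1]
    - [0,0,0,-0.002,0,0,0.1]
    - [0,0,0,0,0,0,0.1]
    - [0,0,0,0,0,0,0.1]
    - [0,0,0,0,0,0,0.1]

```text
time: 17.08
tool_pos: [0.6208, -0.1449, 0.0501]
tcp_rot: [-2.317, -2.119, -0.002]
wrist_force: [1.0, 6.2, 2.0]
width: 0.27
grip_force: 46.9
```

Request:
drive_tool:
  rows:
    - [0,0,0,0.004,0,-0.01,0.1]
    - [0,0,0,0,0,-0.04,0.1]
    - [0,0,-4.2,0,0,-0.04,0.1]
    - [0,0,0,0.0268,-0.028,0,0.1]
    - [0,0,0,0.0268,-0.028,0,0.1]
    - [0,0,0,0.0268,-0.028,0,0.1]
    - [0,0,0,0.0268,-0.028,0,0.1]
    - [0,0,0,0.0268,-0.028,0,0.1]

```text
time: 17.75
tool_pos: [0.4812, -0.0055, 0.1401]
tcp_rot: [-2.239, -2.203, 0.002]
wrist_force: [0.3, 0.3, -1.2]
width: 0.275
grip_force: 46.5
```

Request:
drive_tool:
  rows:
    - [0,0,0,0.0268,-0.028,0,0.1]
    - [0,0,0,0,0,0.03,0.1]
    - [0,0,0,0,0,0.02,0.1]
    - [0,0,0,0,0,0,0.1]
    - [0,0,0,0,0,0,0.1]
    - [0,0,0,0,0,0,0.1]

```text
time: 18.25
tool_pos: [0.4563, 0.0208, 0.0911]
tcp_rot: [2.239, 2.203, 0.001]
wrist_force: [-0.5, -0.7, -0.2]
width: 0.27
grip_force: 46.5
```

```bash
python3 m.py
```

```text
18.25 [0.4563 0.0208 0.0911] [ 9.999e-01 -1.600e-02  8.000e-04] [-0.5 -0.7 -0.2] [-8.7000e-03 -1.5300e-02  2.1949e+00 -4.0000e-04  9.6130e-01  7.5000e-03] 0.27 46.5
18.3 [0.4569 0.0208 0.0915] [ 0.9999 -0.0161  0.002 ] [-0.4 -0.2 -0.7] [-8.9000e-03 -1.5500e-02  2.1942e+00 -3.0000e-04  9.6100e-01  7.4000e-03] 0.276 46.5
18.35 [0.4571 0.0207 0.0916] [ 0.9999 -0.0163  0.0024] [ 0.6 -0.5 -1.3] [-9.0000e-03 -1.5600e-02  2.1939e+00 -2.0000e-04  9.6090e-01  7.4000e-03] 0.273 46.5
```

Request:
drive_tool:
  rows:
    - [0,0,0,0,0,0.025,0.1]
    - [0,0,0,0,0,0.015,0.1]
    - [0,0,0,0,0,0.007,0.1]
    - [0,0,0,0,0,0,0.1]
    - [0,0,0,0,0,0,0.1]
    - [0,0,0,0,0,0.0005,0.1]

```text
time: 18.9
tool_pos: [0.4568, 0.0209, 0.0439]
tcp_rot: [2.238, 2.203, 0.002]
wrist_force: [-1.5, -0.6, 9.0]
width: 0.272
grip_force: 48.8
```

Request:
drive_tool:
  rows:
    - [0,0,0,0,0,0,0.35]
    - [0,0,0,0,0,0,0.6]
    - [0,0,0,0,0,0,0.6]

```text
time: 19.15
tool_pos: [0.4558, 0.0211, 0.0429]
tcp_rot: [2.239, 2.204, 0.001]
wrist_force: [-0.9, 0.2, 0.1]
width: 0.596
grip_force: 0.0
```

Request:
drive_tool:
  rows:
    - [0,0,0,0,0,-0.03,0.6]
    - [0,0,0,0,0,-0.03,0.6]
    - [0,0,0,-0.023,-0.002,0,0.6]
    - [0,0,0,-0.023,-0.002,0,0.6]
    - [0,0,0,0,0,0.03,0.6]
    - [0,0,0,0,0,0.022,0.6]
    - [0,0,0,0,0,0.008,0.6]
    - [0,0,0,0,0,0,0.6]

```text
time: 19.82
tool_pos: [0.4482, -0.0246, 0.0404]
tcp_rot: [-2.236, -2.201, 0.006]
wrist_force: [0.2, -0.6, 0.1]
width: 0.6
grip_force: 0.0
```

```bash
python3 m.py
```

```text
19.82 [ 0.4482 -0.0246  0.0404] [ 0.9999 -0.0158 -0.0056] [ 0.2 -0.6  0.1] [-0.1103  0.0508  2.2416  0.      0.8548 -0.0945] 0.6 0.0
19.87 [ 0.4496 -0.0246  0.0418] [ 0.9999 -0.0155 -0.003 ] [ 0.6 -0.2  0.6] [-0.11    0.0495  2.2397  0.      0.8554 -0.0945] 0.597 0.0
19.92 [ 0.4509 -0.0246  0.0428] [ 9.999e-01 -1.530e-02 -6.000e-04] [-0.7 -0.1  1.6] [-0.1098  0.0485  2.2383  0.      0.8554 -0.0945] 0.602 0.0
```

Request:
drive_tool:
  rows:
    - [0,0,0,-0.0008,0,0,0.6]
    - [0,0,0,0,0,0,0.1]
    - [0,0,0,0,0,0,0.1]
    - [0,0,0,0,0,0,0.1]
    - [0,0,0,0,0,0,0.1]
    - [0,0,0,0,0,0,0.1]
    - [0,0,0,0,0,0,0.1]

```text
time: 20.55
tool_pos: [0.4523, -0.0257, 0.044]
tcp_rot: [2.237, 2.203, 0.003]
wrist_force: [0.3, 0.4, 6.5]
width: 0.273
grip_force: 51.3
```

```bash
python3 m.py
```

```text
20.55 [ 0.4523 -0.0257  0.044 ] [ 0.9999 -0.0156  0.0027] [0.3 0.4 6.5] [-1.117e-01  4.710e-02  2.237e+00  1.000e-04  8.547e-01 -9.620e-02] 0.273 51.3
20.6 [ 0.4522 -0.0256  0.044 ] [ 0.9999 -0.0155  0.0026] [0.2 0.1 6.9] [-1.117e-01  4.710e-02  2.237e+00  1.000e-04  8.548e-01 -9.630e-02] 0.274 51.3
20.65 [ 0.4522 -0.0257  0.044 ] [ 0.9999 -0.0156  0.0027] [-0.2  0.3  5.4] [-1.117e-01  4.720e-02  2.237e+00  1.000e-04  8.548e-01 -9.630e-02] 0.274 51.3
```

Request:
drive_tool:
  rows:
    - [0,0,0,0,0,-0.02,0.1]
    - [0,0,0,0,0,-0.04,0.1]
    - [0,0,4.2,0,0,-0.04,0.1]
    - [0,0,0,-0.0168,0.0299,0,0.1]
    - [0,0,0,-0.0168,0.0299,0,0.1]
    - [0,0,0,-0.0168,0.0299,0,0.1]
    - [0,0,0,-0.0168,0.0299,0,0.1]
    - [0,0,0,-0.0168,0.0299,0,0.1]

```text
time: 21.37
tool_pos: [0.5931, -0.1233, 0.1425]
tcp_rot: [-2.318, -2.12, 0.0]
wrist_force: [0.4, -0.4, -0.7]
width: 0.273
grip_force: 48.7
```

Request:
drive_tool:
  rows:
    - [0,0,0,-0.0168,0.0299,0,0.1]
    - [0,0,0,0,0,0.03,0.1]
    - [0,0,0,0,0,0.015,0.1]
    - [0,0,0,0,0,0,0.1]
    - [0,0,0,0,0,0,0.1]
    - [0,0,0,0,0,0,0.1]
    - [0,0,0,0,0,0,0.1]

```text
time: 21.95
tool_pos: [0.6214, -0.1419, 0.0993]
tcp_rot: [2.316, 2.12, 0.002]
wrist_force: [-0.1, -0.1, -0.6]
width: 0.277
grip_force: 48.7
```

```bash
python3 m.py
```

```text
21.95 [ 0.6214 -0.1419  0.0993] [ 0.9961 -0.0884  0.0025] [-0.1 -0.1 -0.6] [-0.2636  0.3014  1.8123 -0.      1.0254 -0.175 ] 0.277 48.7
22.0 [ 0.6215 -0.1419  0.0995] [ 0.9961 -0.0884  0.0029] [-0.4 -0.1 -0.8] [-0.2636  0.3011  1.8122  0.      1.0253 -0.175 ] 0.275 48.7
22.05 [ 0.6215 -0.142   0.0995] [ 0.9961 -0.0884  0.0029] [ 0.6  0.2 -0.9] [-0.2636  0.3011  1.8122 -0.      1.0253 -0.1751] 0.273 48.7
```

Request:
drive_tool:
  rows:
    - [0,0,0,0,0,0.02,0.1]
    - [0,0,0,0,0,0.005,0.1]
    - [0,0,0,0,0,0.003,0.1]
    - [0,0,0,0,0,0.003,0.1]
    - [0,0,0,0,0,0.002,0.1]
    - [0,0,0,0,0,0,0.1]
    - [0,0,0,0,0,0,0.1]

```text
time: 22.68
tool_pos: [0.6208, -0.142, 0.065]
tcp_rot: [2.318, 2.12, 0.0]
wrist_force: [-1.2, -0.0, -0.7]
width: 0.271
grip_force: 48.7
```

```bash
python3 m.py
```

```text
22.68 [ 0.6208 -0.142   0.065 ] [ 9.961e-01 -8.880e-02  5.000e-04] [-1.2 -0.  -0.7] [-0.2639  0.3393  1.8337  0.      0.9681 -0.175 ] 0.271 48.7
22.73 [ 0.621  -0.142   0.0652] [ 9.96e-01 -8.88e-02  7.00e-04] [-0.2 -0.3 -0.4] [-0.264   0.3392  1.8336 -0.      0.9681 -0.175 ] 0.274 48.7
22.78 [ 0.621  -0.142   0.0652] [ 9.961e-01 -8.880e-02  9.000e-04] [-0.2  0.1 -0.9] [-0.2639  0.3391  1.8336 -0.      0.968  -0.175 ] 0.272 48.7
```

Entered with no force; on to the floor.

Request:
drive_tool:
  rows:
    - [0,0,0,0,0,0.005,0.1]
    - [0,0,0,0,0,0.005,0.1]
    - [0,0,0,0,0,0.003,0.1]
    - [0,0,0,0,0,0.0025,0.1]
    - [0,0,0,0,0,0,0.1]
    - [0,0,0,0,0,0,0.1]
    - [0,0,0,0,0,0,0.1]

```text
time: 23.42
tool_pos: [0.6201, -0.1418, 0.05]
tcp_rot: [-2.317, -2.12, 0.001]
wrist_force: [-3.1, 2.0, 6.6]
width: 0.272
grip_force: 50.2
```

```bash
python3 m.py
```

```text
23.42 [ 0.6201 -0.1418  0.05  ] [ 0.9961 -0.0887 -0.0013] [-3.1  2.   6.6] [-2.6390e-01  3.5670e-01  1.8422e+00 -1.0000e-04  9.4400e-01 -1.7500e-01] 0.272 50.2
23.47 [ 0.6201 -0.1418  0.05  ] [ 0.9961 -0.0888 -0.0013] [-3.4  0.8  7.9] [-0.2639  0.3567  1.8422 -0.      0.944  -0.175 ] 0.277 50.2
23.52 [ 0.6201 -0.1418  0.05  ] [ 0.9961 -0.0887 -0.0012] [-4.3  1.3  6.8] [-0.2639  0.3566  1.8423 -0.      0.9439 -0.175 ] 0.271 50.2
```

Request:
drive_tool:
  rows:
    - [0,0,0,0,0,0,0.35]
    - [0,0,0,0,0,0,0.6]
    - [0,0,0,0,0,0,0.6]
    - [0,0,0,0,0,-0.02,0.6]
    - [0,0,0,0,0,-0.04,0.6]
    - [0,0,0,0,0,-0.04,0.6]
    - [0,0,0,0.02,-0.03,-0.02,0.6]
    - [0,0,0,0.02,-0.03,0,0.6]

```text
time: 24.23
tool_pos: [0.5694, -0.0982, 0.1761]
tcp_rot: [2.312, 2.112, 0.012]
wrist_force: [0.2, 1.4, 1.7]
width: 0.601
grip_force: 0.0
```

Request:
drive_tool:
  rows:
    - [0,0,0,0.02,-0.03,0,0.6]
    - [0,0,0,0.02,-0.03,0,0.6]
    - [0,0,0,0.02,0,0,0.6]
    - [0,0,0,0,0,0,0.6]
    - [0,0,0,0,0,0,0.6]
    - [0,0,0,0,0,0,0.6]

```text
time: 24.73
tool_pos: [0.5106, -0.0321, 0.1694]
tcp_rot: [2.317, 2.121, 0.0]
wrist_force: [0.2, -0.7, -0.0]
width: 0.602
grip_force: 0.0
```

```bash
python3 - <<'E'
from h import *
t=read_camera('top');s=read_camera('scene');save(t,'te.png');save(s,'se.png')
exp={'10':(.457,.1206,.074),'25':(.456,.067,.074),'15':(.4553,.0203,.074),'20':(.6203,-.1426,.08)}
for n,c in (('top',t),('scene',s)):
    print(n,{k:(proj(c,[v])[0].round(0).tolist(),proj(c,[(v[0],v[1],v[2]-.07)])[0].round(0).tolist()) for k,v in exp.items()})
    for m in masks_of(c,'gauge_10'): print(round(m['score'],2),[int(x) for x in m['bbox']])
    # dark grip blob centroid near holder
    g=cv2.cvtColor(c['color'],cv2.COLOR_RGB2GRAY)
    n_,l,stt,ce=cv2.connectedComponentsWithStats(((g<45)).astype(np.uint8))
    for i in range(1,n_):
        if 80<stt[i,4]<700 and 180<ce[i][0]<460 and 190<ce[i][1]<330: print('dark',stt[i].tolist(),ce[i].round(1).tolist())
print(status.read_state()['tool_pos'],status.read_state()['time'])
E
```

```text
top {'10': ([259.0, 295.0], [263.0, 300.0]), '25': ([289.0, 299.0], [291.0, 303.0]), '15': ([315.0, 302.0], [315.0, 306.0]), '20': ([412.0, 220.0], [406.0, 230.0])}
0.75 [254, 289, 265, 311]
0.59 [208, 284, 224, 306]
0.51 [278, 235, 290, 256]
0.48 [310, 296, 319, 312]
dark [431, 181, 13, 52, 172] [438.9, 207.3]
dark [302, 223, 17, 62, 194] [310.3, 252.6]
dark [214, 288, 11, 18, 95] [220.6, 297.0]
dark [310, 294, 9, 16, 94] [314.7, 302.0]
dark [400, 316, 27, 21, 169] [407.8, 325.2]
scene {'10': ([235.0, 259.0], [238.0, 289.0]), '25': ([261.0, 268.0], [263.0, 298.0]), '15': ([284.0, 276.0], [286.0, 307.0]), '20': ([408.0, 247.0], [404.0, 277.0])}
0.93 [189, 242, 210, 284]
0.81 [273, 230, 284, 266]
0.76 [397, 241, 415, 281]
0.72 [224, 254, 245, 289]
0.57 [252, 263, 271, 300]
0.57 [308, 222, 323, 253]
[ 0.51049254 -0.03248063  0.16909886] 24.9333
```

```bash
python3 -c "
from workcell import workorder
print(workorder.finish_job())"
```

```text
the job is handed in; nothing more can be done
None
```

The gap is about 21 mm wide: the 10 and 15 mm gauges were loose, the 20 mm gauge stands fully down in the gap, the other gauges are in the rack (25 mm not tried, as it is never right), and the job is handed in (it returned no verdict).

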